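Index the seed-sorting magnifier to the next hole

TASK

The bench magnifier rides on a drilled rail and is locked by the spring plunger on top of its sleeve. Pull the plunger knob up, slide the sleeve to the next hole so that the lens stands over the rectangular seed tray (not the round dish), and let the pin drop into that hole. The plunger's spring is tired and leaves the pin half in, so push the knob fully home and finish while still holding it down there, ready for me to tighten the clamp screw; leave the tray, dish, pot and brush where they are.

Things in the scene. Friction and masses are not known exactly. Their poses are not given: they have to be found in the camera images.
- stand: fixed stand: 30 mm square steel tube rail, 470 mm long, along its y axis, top face 175 mm above the table, on two grey feet at y = +-232 mm (end blocks 42 mm square, tops at 181 mm). Five 12 mm holes in the rail's top at y = -140, -70, 0, +70, +140 mm. Origin: on the table under the rail's middle; x points away from the lens side, z up
- sleeve (a joint): position (m) of the sleeve, a grey 40 x 40 x 100 mm square tube around the rail (top at 180 mm), along the stand's y axis: pin over a hole at -0.14, -0.07, 0, 0.07, 0.14; starts locked at 0; stops at +-0.158. Slides with about 3 N. Loose black wing clamp screw on its +x side, lens arm on its -x side, both below its top face
- plunger (a joint): height (m) of the plunger above home: 0 = knob sits on the barrel, 0.005 = where the tired spring leaves it in a hole, 0.014 = pin tip out, riding on the rail, 0.018 = stop. 10 mm round-nosed pin, 1 mm play each way in a hole; let go, it drops in when slid over one. Spring 450 N/m about 0.005: 6 N to pull right out, 2.3 N to push home
- knob_grip (a point): middle of the plunger's black fluted knob, 30 mm diameter, 25 mm high, on top of the sleeve; on its axis, 11 mm below its top, 14 mm above its underside; when home 219 mm above the table, 39 mm above the sleeve's top. Steel barrel below it: 19 mm diameter, 25 mm tall, with a 28 mm hexagon nut 8 mm high at its foot. Moves with sleeve and plunger
- lens_centre (a point): centre of the round magnifier lens (white ring 112 mm in diameter, 18 mm high), 130 mm from the rail's axis on the stand's -x side, 155 mm above the table; level with the knob along the rail; moves with the sleeve
- tray: loose shallow black rectangular seed tray, 130 x 92 mm, 30 mm high, with a few round seeds, on the table under the lens's line, beside either the +70 mm or the -70 mm hole (within about 10 mm). Origin: centre of its underside, z up
- dish: loose round terracotta dish, 92 mm in diameter, 30 mm high, beside the other of these two holes. Origin: centre of its underside; leave alone
- pot: loose terracotta pot, 84 mm in diameter, 80 mm high, on the table to the robot's left. Origin: centre of its underside; leave alone
- brush: loose wooden brush, 180 mm long, lying on the table to the robot's right. Origin: underside, about the middle; leave alone
Not all that is in view belongs to the job. Of the things that look like the tray, take the one that is farthest from the robot's base at the start.

How it is judged:
By the outcome, as a careful person would: the job done as asked, in the order asked, and still so for the second after the job is handed in, while the arm keeps its last pose, push and grip.
It also fails if it takes over 38 s, if anything falls off the work surface, if the arm or the gripper's body presses on something with over 40 N, if the wrist force passes 120 N, or if a joint passes its speed limit or range.

ROBOT

A 6-joint arm with a two-finger parallel gripper is mounted at the origin on the work surface. World frame = base frame: x ahead of the robot, y to its left, z up, the work surface at z = 0. Lengths are in m, angles in degrees, forces in N, time in s.
With the tool pointing down it reaches from about 0.275 to 1 m from the base axis. Payload 8.4 kg.
Tool frame: the origin (TCP) lies midway between the tips of the shut fingers; the grasp point (between the pads) lies 19 mm behind it; z points along the fingers, y is the line along which they close (so a half turn about z gives the same grasp; the last joint's range is limited). The gripper opens to 85 mm and grips with 20 to 120 N. Pads are 22 mm wide; open, the fingers measure 114 mm over their backs; the gripper's body (76 mm by 85 mm) begins 54 mm behind the grasp point. The pads swing forward as they close: fully open they stand 13 mm farther back than shut.
Start: joints at [-75.424, 20.225, 93.587, -0, 66.188, -0.138], TCP at [0.159, -0.605, 0.231] pointing down, gripper open.
Joint ranges: [-150.9, 150.9], [-52.94, 120.26], [3.33, 152.33], [-74.26, 254.26], [0, 154.13], [-172.89, 172.89]. Speed limits (degrees/s): [127.2, 127.2, 159.86, 180, 180, 180].

INTERFACE

Orientations are given as a 3x3 rotation matrix whose columns are the frame's x, y, z axes.
In Python, from station import * gives the robot as it stands.
- The arm moves only by the tool step_hand, called after "Request:" as a command line: name --argument value ..., lists and objects as JSON in quotes. Schema: {"type":"object","properties":{"plan":{"type":"array","items":{"type":"object","properties":{"pos":{"type":"array","items":{"type":"number"},"minItems":3,"maxItems":3},"r":{"type":"array","items":{"type":"number"},"minItems":3,"maxItems":3}},"additionalProperties":false},"minItems":1,"maxItems":8},"finger_gap":{"type":"number"},"grip_n":{"type":"number"},"only":{"type":"string"},"quiet":{"type":"boolean"},"lines":{"type":"string"}},"required":["plan"],"additionalProperties":false}. plan is a list of rows, 1 to 8 of them, each an object with the fields pos (a list: dx, dy, dz in cm), r (a list: a rotation vector rx, ry, rz in units of 4 degrees); a field left out counts as zero; each row shifts and turns the commanded pose from where the row before left it, along the tool's axes as they then stand; what a row does not reach is not made up. A row lasts 1/12 s, in which the tool goes at most 0.0417 m and 7.16 degrees, less where a joint would pass 70% of its speed; a pose out of reach is approached as far as the arm can. finger_gap is the finger opening in m, set as the call begins (left out keeps the last). The fingers move at their own pace and stop on an object; grip_n is the grip in N (left out, the last holds). Time passes only in rows, so rows that do not move let the fingers close. The tool returns the time, the measured TCP pose, the force, the opening and the grip force at its end. only (a regular expression) keeps the lines of the reply that match it, lines (a string "A,B") keeps lines A to B, and quiet returns only ok. Input that does not fit is refused with a message, and nothing moves.
- sense(): the state, without advancing time (a new reading comes with each control period).
- camera(name): name is "scene" or "top"; returns the picture (420x560x3 uint8, red, green, blue); there is no depth.
- calibration(name): a dict with "fx", "fy", "cx", "cy" (pixels), "R" (3x3) and "t" (3): a world point X has camera coordinates R X + t. Camera axes: x right, y down, z forward; pixel columns grow to the right and rows downward; lengths in m; the calibration is good to about 2 mm. A picture is of the moment at which its call begins. calibration takes no time and is no camera call.
- hand_in(): hands the job in; it is judged then, once.
The state is a dict: "time": time; "q": joint angles; "qvel": joint speeds; "joint_torque": joint torques, N m; "tcp_pos": TCP position; "tcp_rot": TCP orientation; "wrist_force": force on the tool from outside, world axes, zero at the start; "torque": the same for the moment, N m; "finger_gap": finger opening in m; "gripper_force": force on a finger pad.
Only numpy, scipy, OpenCV 4.12 (cv2) and the standard library are available. Lean on these libraries where they do the work, as an engineer would, in place of code of your own. Each camera call takes 0.05 s, during which the arm holds its last target. There are 200 camera calls.

## Working session

There is one attempt and no reset: what is moved stays moved. The work goes in short steps, Python scripts to look and compute and a tool call to move; the robot and the scene stay as the last step left them, time stands still between calls to the robot, and variables do not carry over. Pictures are saved under pics/ and viewed, at most 10 in all, crops included, and the job is handed in when it is done.

```bash
mkdir -p pics; python3 - <<'E'
from station import *
import cv2,numpy as np
for n in("scene","top"):
    im=camera(n); cv2.imwrite(f"pics/{n}0.png",cv2.cvtColor(im,cv2.COLOR_RGB2BGR)); c=calibration(n)
    print(n,c["fx"],c["cx"],c["cy"],np.round(c["R"],3).tolist(),np.round(c["t"],3))
s=sense();print(np.round(s["tcp_rot"],3).tolist(),s["time"])
E
```

```text
scene 525.4445057892585 277.44796341674964 217.74890980456286 [[0.846, 0.532, 0.007], [0.427, -0.671, -0.606], [-0.318, 0.516, -0.796]] [-0.381 -0.107  2.146]
top 477.47670592567056 287.7356630170665 208.75250658600817 [[-0.009, -1.0, 0.001], [-0.995, 0.009, -0.098], [0.098, -0.002, -0.995]] [-1.000e-03  4.660e-01  1.745e+00]
[[0.967, 0.254, -0.0], [0.254, -0.967, 0.001], [0.0, -0.001, -1.0]] 0.1
```

View pics/scene0.png

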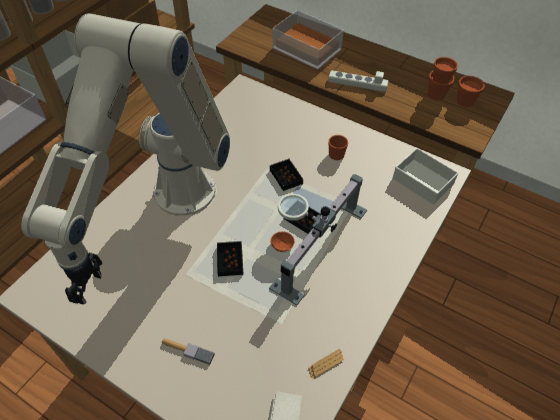

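View pics/top0.png

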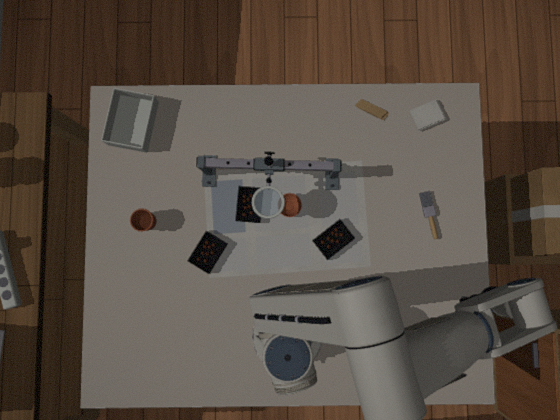

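The top view shows the stand's rail from about (208,163) to (333,165). The knob is near (269,157), the lens at (267,203), the tray at (248,204) on the robot's left, and the dish at (291,205). Two more black trays stand nearer the robot as decoys. Next I'll zoom in on the knob and rail.

```bash
python3 - <<'E'
import cv2
a=cv2.imread("pics/top0.png")[140:220,190:350]; cv2.imwrite("pics/topc.png",cv2.resize(a,None,fx=5,fy=5,interpolation=cv2.INTER_CUBIC))
a=cv2.imread("pics/scene0.png")[165:305,260:380]; cv2.imwrite("pics/scc.png",cv2.resize(a,None,fx=4.2,fy=4.2,interpolation=cv2.INTER_CUBIC))
E
```

```text
(no output)
```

View pics/topc.png

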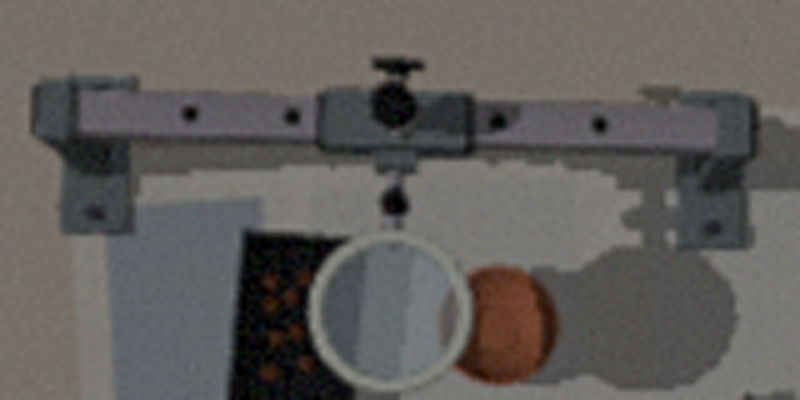

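View pics/scc.png

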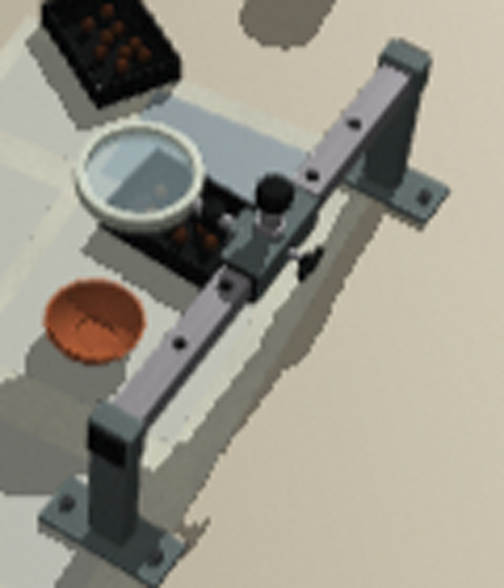

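The crops show the knob at about (394,104) in the top crop and (273,193) in the scene crop. The four free holes are visible in both crops, and the tray lies on the +y (left) side of the dish.

```bash
cat > h.py <<'E'
from station import *
import numpy as np,cv2
def P(n):
    c=calibration(n);return c,np.array(c["R"]),np.array(c["t"])
def proj(n,X):
    c,R,t=P(n);p=R@np.array(X)+t;return np.array([c["fx"]*p[0]/p[2]+c["cx"],c["fy"]*p[1]/p[2]+c["cy"]])
def ray(n,uv):
    c,R,t=P(n);d=R.T@np.array([(uv[0]-c["cx"])/c["fx"],(uv[1]-c["cy"])/c["fy"],1]);return -R.T@t,d
def plane(n,uv,z):
    o,d=ray(n,uv);return o+d*(z-o[2])/d[2]
def tri(a,b):
    A=[];B=[]
    for n,uv in(("top",a),("scene",b)):
        o,d=ray(n,uv);d/=np.linalg.norm(d);M=np.eye(3)-np.outer(d,d);A.append(M);B.append(M@o)
    return np.linalg.lstsq(np.vstack(A),np.hstack(B),rcond=None)[0]
def dark(im,c,r=14,th=40):
    # darkest blob near c
    x,y=map(int,c);g=im.max(2);m=np.zeros_like(g);m[y-r:y+r,x-r:x+r]=(g[y-r:y+r,x-r:x+r]<th)
    n,l,s,ce=cv2.connectedComponentsWithStats(m);i=1+np.argmin([np.hypot(*(ce[k]-c))+ (100 if s[k,4]<4 else 0) for k in range(1,n)]);return ce[i],s[i]
E
python3 - <<'E'
from h import *
T=lambda x,y:np.array([190+(x+.5)/5-.5,140+(y+.5)/5-.5]);S=lambda x,y:np.array([260+(x+.5)/4.2-.5,165+(y+.5)/4.2-.5])
ht=[(190,114),(292,117),(498,121),(600,125)];hs=[(354,124),(312,176),(227,286),(180,343)]
for a,b in zip(ht,hs):
    print(np.round(tri(T(*a),S(*b)),4),np.round(plane("top",T(*a),.175),4),np.round(plane("scene",S(*b),.175),4))
t=cv2.imread("pics/top0.png");s=cv2.imread("pics/scene0.png")
a,sa=dark(t,T(394,104));b,sb=dark(s,S(273,193));print(a,sa,b,sb)
print("knob",tri(a,b),tri(T(394,104),S(273,193)),plane("top",T(394,104),.226),plane("scene",S(273,193),.222))
print("tray",[plane("top",T(*p),.03) for p in((245,232),(232,395))])
E
```

```text
[0.6107 0.1984 0.1771] [0.6118 0.1991 0.175 ] [0.6095 0.1994 0.175 ]
[0.6077 0.1286 0.1768] [0.6091 0.1295 0.175 ] [0.6063 0.129  0.175 ]
[ 0.604  -0.0116  0.178 ] [ 0.6052 -0.0112  0.175 ] [ 0.6025 -0.0102  0.175 ]
[ 0.6004 -0.0812  0.1787] [ 0.6018 -0.0808  0.175 ] [ 0.5986 -0.0795  0.175 ]
[268.39344262 160.67213115] [264 157  10   9  61] [324.81666667 211.38333333] [320 207  10   9  60]
knob [0.60576987 0.05725331 0.22415711] [0.60533048 0.0567744  0.22902048] [0.6072327  0.05782379 0.226     ] [0.60197771 0.06075446 0.222     ]
tray [array([0.55160035, 0.17613981, 0.03      ]), array([0.43054208, 0.18555687, 0.03      ])]
```

The rows are not in the units I measure in: shifts go in cm and turns go in units of 4 degrees. I convert before sending: 0.025 m is 2.5, -0.022 m is -2.2.

Request:
step_hand --plan '[{"pos": [1, -0.9, -1]}, {"pos": [2, -1.8, -1]}, {"pos": [2.5, -2.2, -1]}, {"pos": [2.5, -2.2, -1]}, {"pos": [2.5, -2.2, -1]}, {"pos": [2.5, -2.2, -1]}, {"pos": [2.5, -2.2, 0]}, {"pos": [2.5, -2.2, 0]}]' --finger_gap 0.085

```text
time: 0.77
tcp_pos: [0.2933, -0.4032, 0.2924]
tcp_rot: [[0.967, 0.254, 0.001], [0.254, -0.967, -0.001], [0.001, 0.001, -1.0]]
wrist_force: [0.1, -0.2, 0.6]
finger_gap: 0.0851
gripper_force: 0.0
```

Request:
step_hand --plan '[{"pos": [2.5, -2.2, 0]}, {"pos": [2.5, -2.2, 0]}, {"pos": [2.5, -2.2, 0]}, {"pos": [2.5, -2.2, 0]}, {"pos": [2.5, -2.2, 0]}, {"pos": [2.5, -2.2, 0]}, {"pos": [2.5, -2.2, 0]}, {"pos": [2.5, -2.2, 0]}]'

```text
time: 1.43
tcp_pos: [0.4415, -0.1818, 0.2918]
tcp_rot: [[0.967, 0.254, 0.0], [0.254, -0.967, 0.0], [0.0, 0.0, -1.0]]
wrist_force: [0.5, -0.4, -0.5]
finger_gap: 0.0847
gripper_force: 0.0
```

Request:
step_hand --plan '[{"pos": [2.5, -2.2, 0]}, {"pos": [2.5, -2.2, 0]}, {"pos": [2.5, -2.2, 0]}, {"pos": [2.5, -2.2, 0]}, {"pos": [2.5, -2.2, 0]}, {"pos": [2.5, -2.2, 0]}, {"pos": [2, -1.8, 0]}, {}]'

```text
time: 2.1
tcp_pos: [0.5692, 0.0086, 0.2915]
tcp_rot: [[0.966, 0.257, 0.001], [0.257, -0.966, 0.002], [0.002, -0.001, -1.0]]
wrist_force: [-1.2, -0.1, 0.5]
finger_gap: 0.0851
gripper_force: 0.0
```

Request:
step_hand --plan '[{"r": [0, 0, 1.25]}, {"r": [0, 0, 1.25]}, {"r": [0, 0, 1.25]}, {"r": [0, 0, 0.45]}, {}, {}]'

```text
time: 2.6
tcp_pos: [0.567, 0.0043, 0.2915]
tcp_rot: [[0.999, -0.035, -0.0], [-0.035, -0.999, 0.0], [-0.0, -0.0, -1.0]]
wrist_force: [0.3, -0.1, 0.2]
finger_gap: 0.0852
gripper_force: 0.0
```

```bash
cat >> h.py <<'E'
def delta(X):
    s=sense();print("t",s["time"],"tcp",np.round(s["tcp_pos"],4),"tool delta",np.round(np.array(s["tcp_rot"]).T@(np.array(X)-s["tcp_pos"]),4),"rot",np.round(s["tcp_rot"],3).tolist(),"F",np.round(s["wrist_force"],2),"gap",s["finger_gap"])
E
python3 -c "
from h import *
delta([.6057,.0583,.203])"
```

```text
t 2.6 tcp [0.567  0.0043 0.2915] tool delta [ 0.0368 -0.0554  0.0885] rot [[0.999, -0.035, -0.0], [-0.035, -0.999, 0.0], [-0.0, -0.0, -1.0]] F [ 0.31 -0.07  0.17] gap 0.08521795859170526
```

Request:
step_hand --plan '[{"pos": [1.23, -1.85, 0]}, {"pos": [1.23, -1.85, 0]}, {"pos": [1.22, -1.84, 0]}, {"pos": [0, 0, 2.5]}, {"pos": [0, 0, 2.5]}, {"pos": [0, 0, 2.5]}, {"pos": [0, 0, 1.35]}, {}]'

```text
time: 3.27
tcp_pos: [0.604, 0.0581, 0.1995]
tcp_rot: [[0.999, -0.035, -0.006], [-0.035, -0.999, -0.001], [-0.006, 0.001, -1.0]]
wrist_force: [0.2, -0.3, -0.5]
finger_gap: 0.0849
gripper_force: 0.0
```

```bash
python3 - <<'E'
from h import *
delta([.6057,.0583,.203])
for n,c in(("top",(269,161)),("scene",(325,211))):
    im=camera(n)[c[1]-30:c[1]+30,c[0]-40:c[0]+40];cv2.imwrite(f"pics/g_{n}.png",cv2.resize(im[...,::-1],None,fx=6,fy=6,interpolation=cv2.INTER_CUBIC))
a=cv2.vconcat([cv2.imread(f"pics/g_{n}.png")for n in("top","scene")]);cv2.imwrite("pics/g.png",cv2.resize(a,None,fx=.8,fy=.8))
E
```

```text
t 3.2667 tcp [0.604  0.0581 0.1995] tool delta [ 0.0017 -0.0003 -0.0035] rot [[0.999, -0.035, -0.006], [-0.035, -0.999, -0.001], [-0.006, 0.001, -1.0]] F [ 0.24 -0.34 -0.49] gap 0.08492998233652349
```

View pics/g.png

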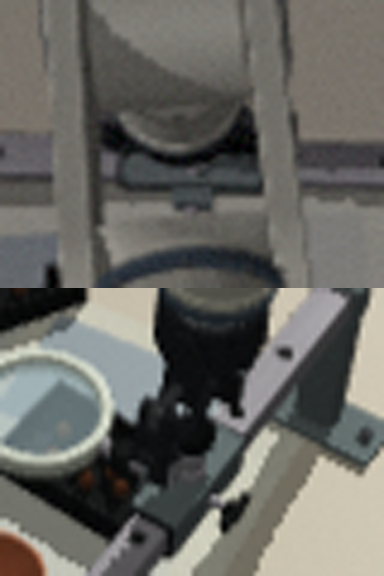

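In the scene view (lower half) the fingers straddle the knob along the rail, with the knob between them at about (200,430). The arm hides the knob in the top view. I'll close the gripper.

Request:
step_hand --plan '[{"pos": [0.1, 0, 0]}, {}, {}, {}, {}, {}, {}, {}]' --finger_gap 0 --grip_n 60

```text
time: 4.03
tcp_pos: [0.6076, 0.0582, 0.203]
tcp_rot: [[0.999, -0.036, 0.001], [-0.036, -0.999, -0.0], [0.001, 0.0, -1.0]]
wrist_force: [1.6, -1.0, 0.2]
finger_gap: 0.0283
gripper_force: 59.0
```

Request:
step_hand --plan '[{}, {}, {}]'

```text
time: 4.28
tcp_pos: [0.6076, 0.0582, 0.2029]
tcp_rot: [[0.999, -0.036, 0.001], [-0.036, -0.999, -0.0], [0.001, 0.0, -1.0]]
wrist_force: [1.6, -1.4, -0.3]
finger_gap: 0.0278
gripper_force: 59.0
```

To row units: -0.003 m is -0.3, -0.002 m is -0.2.

Request:
step_hand --plan '[{"pos": [0, 0, -0.3]}, {"pos": [0, 0, -0.3]}, {"pos": [0, 0, -0.3]}, {"pos": [0, 0, -0.2]}, {}, {}]'

```text
time: 4.78
tcp_pos: [0.6075, 0.0582, 0.2138]
tcp_rot: [[0.999, -0.036, 0.0], [-0.036, -0.999, -0.0], [0.0, 0.0, -1.0]]
wrist_force: [4.8, -1.1, -4.7]
finger_gap: 0.0277
gripper_force: 59.3
```

To row units: -0.014 m is -1.4, 0.001 m is 0.1.

Request:
step_hand --plan '[{"pos": [0.1, -0.4, 0]}, {"pos": [0, -1, 0]}, {"pos": [0, -1.4, 0]}, {"pos": [0, -1.4, 0]}, {"pos": [0, -1.4, 0]}, {"pos": [0, -1, 0]}, {"pos": [0, -0.4, 0]}, {}]'

```text
time: 5.45
tcp_pos: [0.6102, 0.1301, 0.2134]
tcp_rot: [[0.999, -0.035, -0.001], [-0.035, -0.999, 0.001], [-0.001, -0.001, -1.0]]
wrist_force: [-1.4, 3.2, -5.2]
finger_gap: 0.0276
gripper_force: 59.7
```

Request:
step_hand --plan '[{}, {}, {}]'

```text
time: 5.7
tcp_pos: [0.6101, 0.1283, 0.2136]
tcp_rot: [[0.999, -0.037, -0.001], [-0.037, -0.999, 0.001], [-0.001, -0.0, -1.0]]
wrist_force: [-3.7, 2.8, -4.0]
finger_gap: 0.0276
gripper_force: 59.7
```

To row units: 0.002 m is 0.2.

Request:
step_hand --plan '[{"pos": [0, 0, 0.2]}, {"pos": [0, 0, 0.2]}, {"pos": [0, 0, 0.2]}, {}, {}]'

```text
time: 6.12
tcp_pos: [0.6101, 0.128, 0.2077]
tcp_rot: [[0.999, -0.037, -0.002], [-0.037, -0.999, 0.0], [-0.002, -0.0, -1.0]]
wrist_force: [-5.3, 3.8, -1.6]
finger_gap: 0.0279
gripper_force: 60.0
```

Request:
step_hand --plan '[{"pos": [0, 0, 0.2]}, {"pos": [0, 0, 0.2]}, {"pos": [0, 0, 0.1]}, {}, {}]'

```text
time: 6.53
tcp_pos: [0.6102, 0.128, 0.2031]
tcp_rot: [[0.999, -0.037, -0.001], [-0.037, -0.999, 0.0], [-0.001, -0.0, -1.0]]
wrist_force: [-7.0, 3.6, -0.8]
finger_gap: 0.0279
gripper_force: 60.1
```

The pin has entered the hole: it is about 9 mm below riding height with almost no axial force. Now I'll push it home and ease the sideways load.

Request:
step_hand --plan '[{"pos": [-0.1, 0, 0.1]}, {"pos": [0, 0, 0.2]}, {"pos": [0, 0, 0.2]}, {}, {}]'

```text
time: 6.95
tcp_pos: [0.6102, 0.128, 0.1988]
tcp_rot: [[0.999, -0.037, 0.001], [-0.037, -0.999, 0.0], [0.001, -0.0, -1.0]]
wrist_force: [-5.5, 0.8, 7.8]
finger_gap: 0.0282
gripper_force: 60.8
```

Request:
step_hand --plan '[{"pos": [0, 0, 0.1]}, {}, {}, {}]'

```text
time: 7.28
tcp_pos: [0.6102, 0.128, 0.1987]
tcp_rot: [[0.999, -0.037, 0.001], [-0.037, -0.999, 0.0], [0.001, -0.0, -1.0]]
wrist_force: [-8.5, 0.1, 14.6]
finger_gap: 0.028
gripper_force: 61.5
```

```bash
python3 - <<'E'
from h import *
im=camera("scene")[150:290,240:380];a=cv2.resize(im[...,::-1],(560,560),interpolation=cv2.INTER_CUBIC)
cv2.imwrite("pics/end.png",a)
c=np.array([.6057,.0586]);u=np.array([.0368,.9993]);c=c+.07*u
for z in(.180,.205,.219,.230):print(z,(proj("scene",[*c,z])-[240,150])*4)
l=c-.13*np.array([.9993,-.0368]);print("lens",(proj("scene",[*l,.155])-[240,150])*4)
print(sense()["wrist_force"])
E
```

```text
0.18 [377.87661935 223.84360817]
0.205 [380.52238269 206.1905474 ]
0.219 [382.02892651 196.13858651]
0.23 [383.22546081 188.15507096]
lens [253.81606067 178.17546455]
[-7.97162789 -0.55104261 13.49988663]
```

View pics/end.png

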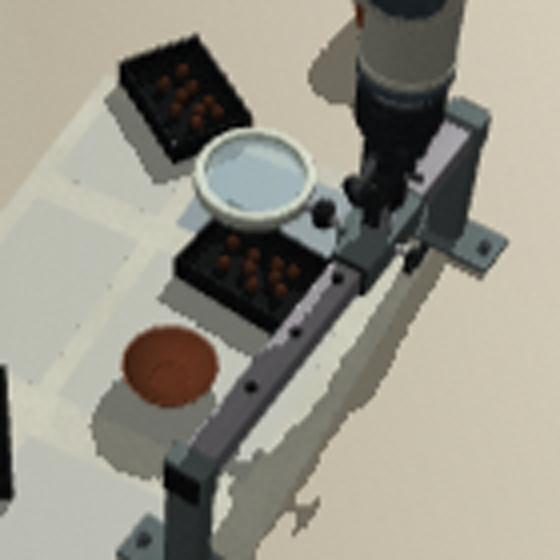

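The picture shows the lens ring at (255,178), where I predicted it. That puts it above the tray at (250,275), and the dish is untouched at (170,365). The -140, -70 and 0 mm holes are free in front of the sleeve. One more small push will confirm the hard stop.

Request:
step_hand --plan '[{"pos": [-0.1, 0, 0.05]}, {}, {}, {}, {}, {}]'

```text
time: 7.83
tcp_pos: [0.6103, 0.128, 0.1987]
tcp_rot: [[0.999, -0.037, 0.004], [-0.037, -0.999, 0.0], [0.004, -0.0, -1.0]]
wrist_force: [-4.7, -0.3, 15.9]
finger_gap: 0.0279
gripper_force: 61.6
```

```bash
python3 -c "
from h import *
delta([.6102,.128,.1987])"
```

```text
t 7.8333 tcp [0.6103 0.128  0.1987] tool delta [-0.0001  0.      0.    ] rot [[0.999, -0.037, 0.004], [-0.037, -0.999, 0.0], [0.004, -0.0, -1.0]] F [-4.73 -0.28 15.86] gap 0.02788984895915217
```

The knob is on a hard stop and held down with about 16 N.

```bash
python3 -c "
from station import *
print(hand_in())"
```

```text
the job is handed in; nothing more can be done
None
```

The job is handed in: the sleeve is at the +70 mm hole with the lens over the seed tray, and the gripper is holding the plunger knob down against its stop with about 16 N, ready for you to tighten the clamp screw.

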